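# Level the spring-footed cup shelf

## Task

Level the little cup shelf: stand the spirit level on its bare board, lengthwise along the middle of the board beside the wheel, and let go of it. Then take the black hand wheel of the levelling foot, press the wheel end of the board fully down against its spring and turn the wheel until the bubble sits between the two black lines. Finish still holding the wheel and keeping the board pressed fully down with the bubble centred; do not push the other things about.

Things in the scene. Friction and masses are not known exactly. Their poses are not given: they have to be found in the camera images.
- level: Red and aluminium spirit level, loose, about 0.24 kg: 28 mm wide (x), 180 mm long (y), 50 mm high; origin at the centre of its underside, z up. Same at both ends: either way round is fine. In the middle of its top is a green window with a white bubble 18 mm long and two black lines 25 mm apart. Grip it across its width by the middle.
- bubble (a joint): Offset of the bubble from the middle of the window, along the level's own +y (m). 0 = centred; it floats to the higher end, about 0.45 m per rad of slope (4.5 mm for 0.01 rad), stops at +-0.022 and takes about 2 s to settle. It lies wholly between the black lines while within +-0.003.
- stand: Stand of the cup shelf, fixed to the worktop; origin on the worktop under the middle of the board, y along the board (+y towards the wheel). At its -y end (130 mm out) a low panel carries the board's hinge, at its +y end (115 mm out) is the levelling foot with its spring, under the wheel.
- board_rest (a point): Point on top of the shelf's dark wooden board, on its long centre line, where the middle of the level should stand. Frame: y along the board (+y towards the wheel), z up from it. The board is 130 mm wide (x), 320 mm long, 18 mm thick; this point is 40 mm from its middle, 155 mm from the wheel's axis. Its top is about 76 to 95 mm above the worktop.
- press (a joint): How far the spring holds the board up off its foot (rad): 0.03 = up against its stop, no press; 0 = pressed fully down on the foot. Pressing it down at the wheel (travel 7 mm there) takes about 7 N to begin and 11 N to be fully down; it springs up when let go.
- wheel_grip (a point): Grip point on the axis of the hand wheel, z along the axis (up); it turns with the wheel. The black ribbed knob, 36 mm in diameter, reaches from 16 mm below this point to 12 mm above it.
- wheel: Hand wheel of the levelling foot, on top of the board: under the knob a flange 72 mm across, 7 mm thick (origin at its underside), on which fingertips can press. Anticlockwise from above lowers this end, 0.02 rad of slope or 4.9 mm here per rad of turn; clockwise raises it. It starts too high by 0.6 to 1.9 rad of turn. Stiff (0.15 N m), it stays where it is left and sinks with the board.
- cup_dots: White espresso cup with dots, bystander, 65x90x56 mm, origin under its centre.
- sugar: Round wooden sugar pot, bystander, 98x98x78 mm, origin under its centre.
- spoon: Steel teaspoon, bystander, 137 mm long, lying on the worktop, origin under its centre.

How it is judged:
By the outcome, as a careful person would: the job done as asked, in the order asked, and still so for the second after the job is handed in, while the arm keeps its last pose, push and grip.
It also fails if it takes over 70 s, if anything falls off the work surface, if the arm or the gripper's body presses on something with over 40 N, if the wrist force passes 120 N, or if a joint passes its speed limit or range.

## Robot

A 7-joint arm with a two-finger parallel gripper is mounted at the origin on a cart in front of the work surface, level with it; the furniture and walls round the work are solid. World frame = base frame: x ahead of the robot, y to its left, z up, the work surface at z = 0. Lengths are in m, angles in rad, forces in N, time in s.
With the tool pointing down it reaches from about 0.425 to 0.925 m from the base axis. Payload 6.8 kg.
Tool frame: the origin (TCP) lies between the finger pads, 19 mm behind the fingertips; this is the grasp point; z points along the fingers, y is the line along which they close (so a half turn about z gives the same grasp; the last joint's range is limited). The gripper opens to 85 mm and grips with 20 to 120 N. Pads are 22 mm wide; open, the fingers measure 114 mm over their backs; the gripper's body (76 mm by 85 mm) begins 54 mm behind the grasp point. The pads swing forward as they close: fully open they stand 13 mm farther back than shut.
Start: joints at [-1.313, 0.477, 0.022, 1.555, -0.011, 1.109, -0.083], TCP at [0.241, 0.63, 0.25] pointing down, gripper open.
Joint ranges: [-2.96, 2.96], [-0.34, 2.1], [-1.41, 1.46], [0.24, 2.44], [-1.37, 4.51], [0.17, 1.92], [-2.96, 2.96]. Speed limits (rad/s): [2.39, 2.39, 3.14, 3.14, 3.14, 3.14, 3.14].

## Interface

Orientations are given as a rotation vector (axis times angle).
In Python, from bench import r, optics gives the robot as it stands.
- The arm moves only by the shell command python3 -m creep 'ROWS' [FORCE]. ROWS is a JSON object whose one key "rows" holds a list of rows, each a list of 7 numbers: the shift along the tool's x, y, z in units of 25 mm (1.0 is 25 mm), then the turn, a rotation vector about the tool's x, y, z in units of 8 degrees (1.0 is 8 degrees), then the finger opening in mm, from 0 to 85.4. A call has 1 to 10 rows; each row is the pose to reach, as a shift and turn from the pose commanded when the call began, along the tool's axes at that moment; what a row does not reach only later rows make up. A row lasts 1/8 s, in which the tool goes at most 62.5 mm and 10.7 degrees, less where a joint would pass 70% of its speed; a pose out of reach is approached as far as the arm can. A call with a gripper value outside its range is refused whole. The fingers move at their own pace and stop on an object; FORCE is the grip in N (left out, the last holds). Time passes only in rows, so rows that repeat a pose let the fingers close. It gives the time, the measured TCP pose, the force, the opening and the grip force at its end, in the units of the state.
- r.get_obs(): the state, without advancing time (a new reading comes with each control period).
- optics.grab_frame(name): name is "scene" or "top"; returns a dict with "color" (420x560x3 uint8, blue, green, red), "K" (3x3 intrinsics, pixels), "R" (3x3) and "t" (3): a world point X has camera coordinates R X + t. Camera axes: x right, y down, z forward; pixel columns grow to the right and rows downward; lengths in m; the calibration is good to about 2 mm. A picture is of the moment at which its call begins. There is no depth.
- r.hand_in(): hands the job in; it is judged then, once.
The state is a dict: "clock": time; "joints": joint angles; "qvel": joint speeds; "tau": joint torques, N m; "tcp_pos": TCP position; "orientation": TCP orientation; "contact_force": force on the tool from outside, world axes, zero at the start; "moment": the same for the moment, N m; "grip_width": finger opening in m; "gripper_force": force on a finger pad.
Only numpy, scipy, OpenCV 4.12 (cv2) and the standard library are available. Lean on these libraries where they do the work, as an engineer would, in place of code of your own. Each camera call takes 0.05 s, during which the arm holds its last target. There are 200 camera calls.

## Working session

There is one attempt and no reset: what is moved stays moved. The work goes in short steps, Python scripts to look and compute and a shell command to move; the robot and the scene stay as the last step left them, time stands still between calls to the robot, and variables do not carry over. Pictures are saved under pics/ and viewed, at most 10 in all, crops included, and the job is handed in when it is done.

```bash
mkdir -p pics; ls; python3 - <<'E'
from bench import r, optics
import cv2,numpy as np
o=r.get_obs(); print({k:np.round(v,3).tolist() for k,v in o.items()})
for n in("scene","top"):
    f=optics.grab_frame(n); cv2.imwrite(f"pics/{n}0.png",f["color"]); print(n,f["K"].tolist(),np.round(f["R"],4).tolist(),f["t"])
E
```

```text
pics
{'clock': 0.0, 'joints': [-1.313, 0.478, 0.022, 1.556, -0.012, 1.109, -0.083], 'qvel': [-0.0, -0.0, -0.001, -0.002, -0.001, 0.002, -0.0], 'tau': [-0.0, -59.644, 1.608, -28.121, 0.012, 0.009, -0.0], 'tcp_pos': [0.241, 0.63, 0.249], 'orientation': [-0.571, -3.089, 0.003], 'contact_force': [-0.271, 0.119, -0.047], 'moment': [-0.042, -0.018, 0.002], 'gripper_force': 0.0, 'grip_width': 0.085}
scene [[408.1739080013837, 0.0, 284.23162645277705], [0.0, 408.1739080013837, 214.8410677486253], [0.0, 0.0, 1.0]] [[0.5378, -0.8429, -0.0165], [-0.418, -0.2495, -0.8735], [0.7322, 0.4767, -0.4865]] [-0.29310818  0.28454934  0.91996309]
top [[462.2857894698388, 0.0, 286.14564666957466], [0.0, 462.2857894698388, 209.17428212050137], [0.0, 0.0, 1.0]] [[0.0763, -0.9971, -0.0024], [-0.9751, -0.0741, -0.2092], [0.2084, 0.0183, -0.9779]] [-0.04583393  0.54915216  1.46246466]
```

View pics/top0.png

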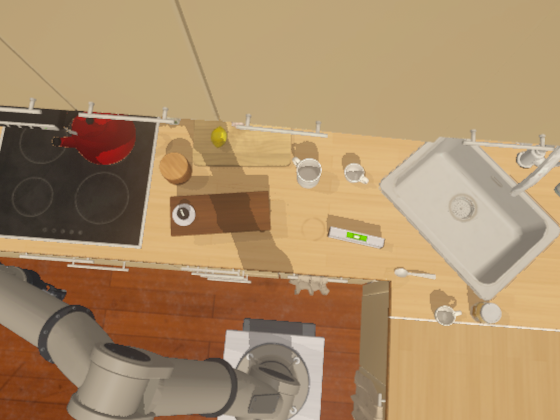

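View pics/scene0.png

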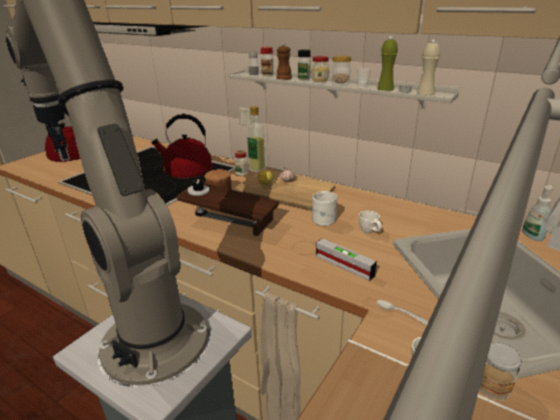

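The top view shows the level at about (357,237), the board spanning (170–270, 192–235), and the wheel at about (184,214). I'll enlarge that region.

```bash
cat > h.py <<'E'
from bench import r, optics
import cv2,numpy as np
from scipy.spatial.transform import Rotation as Ro
def ray(f,uv,z):
    "world point at height z seen at pixel uv"
    d=f["R"].T@np.linalg.solve(f["K"],[*uv,1]); c=-f["R"].T@f["t"]
    return c+d*(z-c[2])/d[2]
def proj(f,X):
    p=f["K"]@(f["R"]@np.asarray(X)+f["t"]); return p[:2]/p[2]
def crop(f,x,y,w,h,s,name):
    cv2.imwrite(f"pics/{name}.png",cv2.resize(f["color"][y:y+h,x:x+w],None,fx=s,fy=s,interpolation=cv2.INTER_CUBIC))
def tool(target,yaw=None):
    "shift in rows' units to target, from measured pose"
    o=r.get_obs(); R=Ro.from_rotvec(o["orientation"]).as_matrix()
    return R.T@(np.asarray(target)-o["tcp_pos"])/0.025, R
E
python3 - <<'E'
from h import *
f=optics.grab_frame("top")
a=cv2.resize(f["color"][180:250,160:285],None,fx=6,fy=6,interpolation=cv2.INTER_CUBIC)[:,:750]
crop(f,160,185,125,60,6,"board"); crop(f,320,220,70,36,10,"level")
a=cv2.imread("pics/board.png");b=cv2.imread("pics/level.png").copy()
c=np.zeros((600,750,3),np.uint8); c[:360]=a[:360]; b=cv2.resize(b,(467,240)); c[360:600,:467]=b
cv2.imwrite("pics/comb.png",c)
_,R=tool([0,0,0]); print(np.round(R,3))
E
```

```text
[[-0.934  0.358 -0.   ]
 [ 0.358  0.934 -0.001]
 [-0.    -0.001 -1.   ]]
```

View pics/comb.png

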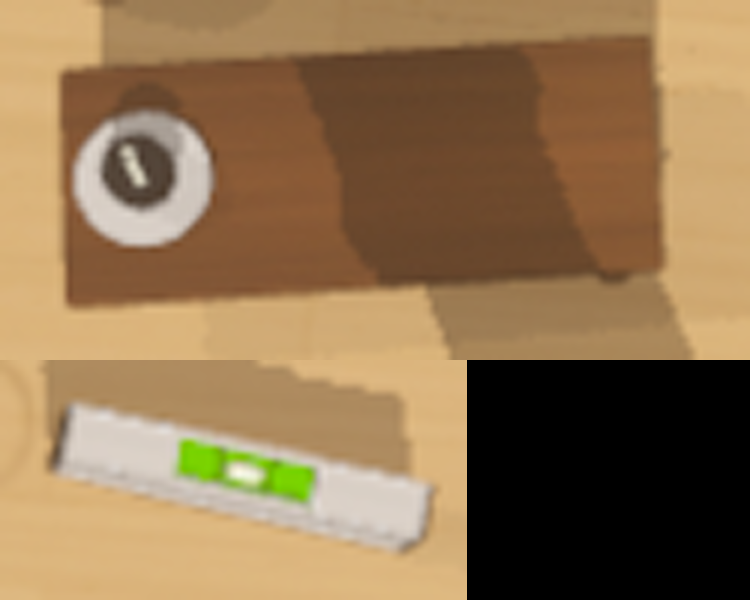

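```bash
python3 - <<'E'
from h import *
f=optics.grab_frame("top")
print("cam",-f["R"].T@f["t"])
B=lambda u,v:(160+u/6,185+v/6); L=lambda u,v:(320+u/6.67,220+(v-360)/6.67)
for zh in (0.076,0.085):
  zw=zh+0.017
  P=[ray(f,B(62,72),zw),ray(f,B(650,37),zh),ray(f,B(663,270),zh),ray(f,B(68,305),zw)]
  print(zh,np.round(P,4).tolist()); P=np.array(P)
  mid=P.mean(0); ax=(P[0]+P[3]-P[1]-P[2])/2; print("mid",mid,"len",np.linalg.norm(ax),"wid",np.linalg.norm(P[0]-P[3]),np.linalg.norm(P[1]-P[2]),"yaw",np.degrees(np.arctan2(ax[1],ax[0])))
  a=ax/np.linalg.norm(ax); print("wheel pred",mid+.115*a,"rest",mid-.04*a)
for z in(.1,.14): print("knob top",z,ray(f,B(139,172),z), "flange",ray(f,B(143,178),z))
c=ray(f,L(246,470),.05); e=[ray(f,L(*p),.05) for p in((72,403),(432,483),(410,540),(58,468))]
print("level",c,np.round(e,4).tolist()); d=e[0]-e[1]; print(np.linalg.norm(d),np.degrees(np.arctan2(d[1],d[0])))
o=r.get_obs();_,R=tool([0,0,0]);print("tool y dir",np.degrees(np.arctan2(R[1,1],R[0,1])))
E
```

```text
cam [ 0.23413284 -0.03181791  1.54487577]
0.076 [[0.5553, 0.3717, 0.093], [0.603, 0.0585, 0.076], [0.4751, 0.0407, 0.076], [0.4297, 0.3522, 0.093]]
mid [0.51575918 0.20579771 0.0845    ] len 0.31624557066393705 wid 0.12716788019387498 0.1291453905904917 yaw 98.46755912635389
wheel pred [0.49884998 0.31937968 0.0906819 ] rest [0.52164064 0.16629094 0.08234977]
0.085 [[0.5534, 0.3692, 0.102], [0.6007, 0.058, 0.085], [0.4736, 0.0403, 0.085], [0.4285, 0.3499, 0.102]]
mid [0.51402435 0.20432768 0.0935    ] len 0.31428833163411435 wid 0.12637958208857997 0.12835409936225378 yaw 98.4716659654804
wheel pred [0.49710732 0.31790638 0.0997204 ] rest [0.51990853 0.16482205 0.09133638]
knob top 0.1 [0.50257333 0.32186221 0.1       ] flange [0.49950034 0.31934075 0.1       ]
knob top 0.14 [0.49514181 0.31207092 0.14      ] flange [0.4921539  0.30961926 0.14      ]
level [ 0.47933602 -0.24098428  0.05      ] [[0.5061, -0.1542, 0.05], [0.4798, -0.3319, 0.05], [0.451, -0.3221, 0.05], [0.4733, -0.1492, 0.05]]
0.17961524114122365 81.58958860527873
tool y dir 69.0409695112382
```

```bash
python3 -m creep '{"rows":[[-4,-3,-0.4,1e-9,0,1,60],[-8,-5.5,-0.8,0,0,2,60],[-12,-8,-0.8,0,0,3,60],[-15,-10.5,-0.8,0,0,4,60],[-15,-10.5,-0.8,0,0,5,60],[-15,-10.5,-0.8,0,0,5,60],[-15,-10.5,-0.8,0,0,5,60],[-15,-10.5,-0.8,0,0,5,60],[-15,-10.5,-0.8,0,0,5,60],[-15,-10.5,-0.8,0,0,5,60]]}'
python3 - <<'E'
from h import *
s,R=tool([.4795,-.241,.2]); print(np.round(s,2), "yaw y",np.degrees(np.arctan2(R[1,1],R[0,1])), np.round(r.get_obs()["joints"],2))
E
```

```text
clock: 1.45
tcp_pos: [0.4968, 0.2527, 0.2698]
orientation: [-1.59, -2.708, -0.0]
contact_force: [-0.8, 0.6, 0.1]
grip_width: 0.0599
gripper_force: 0.0
[-16.91 -10.22   2.78] yaw y 29.161502232375966 [-0.85  0.27  0.32  1.84 -0.1   1.05  0.02]
```

```bash
python3 -m creep '{"rows":[[-2,-1.2,0,0,0,0.6,60],[-4,-2.4,0,0,0,1.2,60],[-6,-3.6,0,0,0,1.8,60],[-8,-4.8,0.4,0,0,2.4,60],[-10,-6,0.8,0,0,3,60],[-12,-7.2,1.2,0,0,3.6,60],[-14,-8.4,1.6,0,0,4.2,60],[-15.5,-9.5,2.1,0,0,4.7,60],[-16.9,-10.2,2.8,0,0,4.7,60],[-16.9,-10.2,2.8,0,0,4.7,60]]}'
python3 - <<'E'
from h import *
s,R=tool([.4795,-.241,.035]); print(np.round(s,2), "yaw y",np.degrees(np.arctan2(R[1,1],R[0,1])), np.round(r.get_obs()["joints"],2))
E
```

```text
clock: 2.7
tcp_pos: [0.4793, -0.2431, 0.1988]
orientation: [-2.382, -2.046, 0.003]
contact_force: [-0.5, -0.1, -0.4]
grip_width: 0.0602
gripper_force: 0.0
[0.09 0.01 6.55] yaw y -8.677561649172073 [-0.17  0.36  0.65  1.97 -0.28  0.9   0.47]
```

```bash
python3 -m creep '{"rows":[[0.1,0,1.5,0,0,0,60],[0.1,0,3,0,0,0,60],[0.1,0,4.5,0,0,0,60],[0.1,0,5.8,0,0,0,60],[0.1,0,6.5,0,0,0,60],[0.1,0,6.5,0,0,0,60],[0.1,0,6.5,0,0,0,20],[0.1,0,6.5,0,0,0,20],[0.1,0,6.5,0,0,0,20],[0.1,0,6.5,0,0,0,20]]}' 40
python3 -m creep '{"rows":[[0,0,0,0,0,0,20],[0,0,0,0,0,0,20],[0,0,-1,0,0,0,20],[0,0,-2,0,0,0,20],[0,0,-4,0,0,0,20],[0,0,-6,0,0,0,20],[0,0,-7,0,0,0,20],[0,0,-7,0,0,0,20],[0,0,-7,0,0,0,20]]}'
python3 - <<'E'
from h import *
s,R=tool([.521,.166,.21]); print(np.round(s,2), "yaw y",np.degrees(np.arctan2(R[1,1],R[0,1])), np.round(r.get_obs()["joints"],2))
for n in("top","scene"):
    f=optics.grab_frame(n); p=proj(f,r.get_obs()["tcp_pos"]).astype(int); print(p); crop(f,max(p[0]-60,0),p[1]-50,120,90,5,n+"1")
E
```

```text
clock: 3.95
tcp_pos: [0.4807, -0.2397, 0.0387]
orientation: [2.381, 2.049, 0.002]
contact_force: [-1.1, 2.3, 7.3]
grip_width: 0.0276
gripper_force: 41.1
clock: 5.08
tcp_pos: [0.4795, -0.239, 0.2114]
orientation: [-2.38, -2.049, 0.001]
contact_force: [-0.1, 0.4, -3.0]
grip_width: 0.0278
gripper_force: 40.6
[16.27 -0.77  0.07] yaw y -8.547415870303027 [-0.2   0.34  0.68  1.96 -0.27  0.93  0.46]
[364 228]
[347 199]
```

```bash
python3 -m creep '{"rows":[[1,0,0,0,0,-0.2,20],[2.5,-0.1,0,0,0,-0.4,20],[4.5,-0.2,0,0,0,-0.7,20],[6.5,-0.3,0,0,0,-1,20],[8.5,-0.4,0,0,0,-1.3,20],[10.5,-0.5,0,0,0,-1.6,20],[12.5,-0.6,0,0,0,-1.9,20],[14.5,-0.7,0,0,0,-2.1,20],[15.7,-0.8,0,0,0,-2.12,20],[16.25,-0.8,0,0,0,-2.12,20]]}'
python3 -m creep '{"rows":[[0,0,0,0,0.1,0,20],[0,0,0,0,0.2,0,20],[0,0,0,0,0.38,0,20],[0,0,0,0,0.38,0,20]]}'
python3 - <<'E'
from h import *
s,R=tool([.522,.166,.150]); o=r.get_obs(); print(np.round(s,2), "yaw y",np.degrees(np.arctan2(R[1,1],R[0,1])), np.round(o["joints"],2)); print(R.round(3),o["tcp_pos"])
f=optics.grab_frame("scene"); p=proj(f,o["tcp_pos"]).astype(int); print(p); crop(f,180,130,130,110,5,"scene2"); print(o["contact_force"])
E
```

```text
clock: 6.42
tcp_pos: [0.5202, 0.1668, 0.2111]
orientation: [-2.049, -2.38, 0.003]
contact_force: [-0.7, -0.7, -3.2]
grip_width: 0.0277
gripper_force: 40.6
clock: 6.92
tcp_pos: [0.5212, 0.1633, 0.2127]
orientation: [-2.03, -2.344, -0.054]
contact_force: [0.4, 0.1, -2.7]
grip_width: 0.0276
gripper_force: 40.6
[-0.03  0.05  2.51] yaw y 8.227839913590648 [-0.76  0.32  0.46  1.93 -0.25  0.92 -0.03]
[[-0.143  0.99  -0.008]
 [ 0.988  0.143  0.053]
 [ 0.053  0.    -0.999]] [0.52117317 0.16332031 0.21265826]
[234 163]
[ 0.36066299  0.08752881 -2.73464065]
```

View pics/scene2.png

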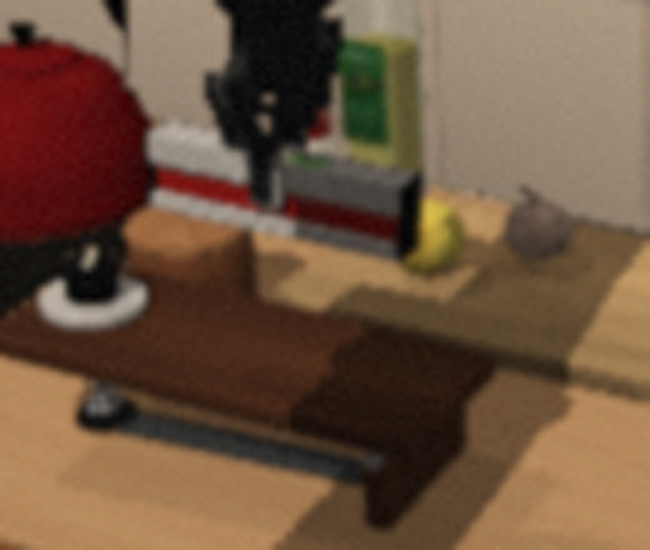

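The level hangs level and parallel to the board, above it and clear of the wheel (crop: level spans (150–415, 125–255), wheel at (92,295)).

```bash
python3 -m creep '{"rows":[[0,0,0.6,0,0,0,20],[0,0,1.4,0,0,0,20],[0,0,2.2,0,0,0,20],[0,0,2.8,0,0,0,20],[-0.07,0,3.2,0,0,0,20],[-0.07,0,3.2,0,0,0,20]]}'
python3 -m creep '{"rows":[[0,0,0.05,0,0,0,20],[0,0,0.1,0,0,0,20],[0,0,0.15,0,0,0,20],[0,0,0.2,0,0,0,20],[0,0,0.25,0,0,0,20],[0,0,0.25,0,0,0,20]]}'
python3 -m creep '{"rows":[[0,0,0.05,0,0,0,20],[0,0,0.1,0,0,0,20],[0,0,0.15,0,0,0,20],[0,0,0.2,0,0,0,20],[0,0,0.2,0,0,0,20]]}'
```

```text
clock: 7.72
tcp_pos: [0.5202, 0.1672, 0.1318]
orientation: [-2.026, -2.347, -0.052]
contact_force: [0.8, -0.5, -2.2]
grip_width: 0.0277
gripper_force: 40.6
clock: 8.48
tcp_pos: [0.5204, 0.1679, 0.1262]
orientation: [-2.026, -2.347, -0.053]
contact_force: [-0.7, 0.5, -2.5]
grip_width: 0.0278
gripper_force: 40.6
clock: 9.1
tcp_pos: [0.5204, 0.1682, 0.1212]
orientation: [-2.026, -2.347, -0.054]
contact_force: [-0.5, -0.4, -1.8]
grip_width: 0.0272
gripper_force: 40.6
```

```bash
python3 -m creep '{"rows":[[-0.06,0.05,0.04,0,0,0,20],[-0.06,0.05,0.08,0,0,0,20],[-0.06,0.05,0.08,0,0,0,20]]}'
python3 -m creep '{"rows":[[0,0,0.04,0,0,0,20],[0,0,0.08,0,0,0,20],[0,0,0.08,0,0,0,20]]}'
```

```text
clock: 9.48
tcp_pos: [0.5223, 0.1667, 0.1195]
orientation: [-2.027, -2.347, -0.055]
contact_force: [-0.7, -0.7, 0.8]
grip_width: 0.0276
gripper_force: 40.7
clock: 9.85
tcp_pos: [0.5229, 0.167, 0.1189]
orientation: [-2.028, -2.346, -0.057]
contact_force: [-3.5, -3.0, 15.7]
grip_width: 0.0278
gripper_force: 41.8
```

```bash
python3 -m creep '{"rows":[[0,0,-0.06,0,0,0,20],[0,0,-0.06,0,0,0,30],[0,0,-0.06,0,0,0,40],[0,0,-0.06,0,0,0,50],[0,0,-0.06,0,0,0,60],[0,0,-0.06,0,0,0,60]]}'
python3 -m creep '{"rows":[[0,0,-0.5,0,0,0,60],[0,0,-1.2,0,0,0,60],[0,0,-2,0,0,0,60],[0,0,-3,0,0,0,60],[0,0,-4,0,0,0,60],[0,0,-4,0,0,0,60]]}'
python3 - <<'E'
from h import *
s,R=tool([.499,.319,.22]); o=r.get_obs(); print(np.round(s,2),np.round(o["joints"],2)); print(R.round(3))
E
```

```text
clock: 10.6
tcp_pos: [0.522, 0.167, 0.1187]
orientation: [-2.026, -2.347, -0.054]
contact_force: [0.4, 0.3, -0.7]
grip_width: 0.06
gripper_force: 0.0
clock: 11.35
tcp_pos: [0.5243, 0.1619, 0.2216]
orientation: [-2.028, -2.348, -0.062]
contact_force: [0.5, -0.1, -0.5]
grip_width: 0.06
gripper_force: 0.0
[ 6.35 -0.09  0.41] [-0.77  0.31  0.47  1.92 -0.24  0.94 -0.03]
[[-0.146  0.989 -0.003]
 [ 0.988  0.146  0.055]
 [ 0.055  0.005 -0.998]]
```

```bash
python3 -m creep '{"rows":[[1,0,0.1,0,-0.1,0,55],[2.5,0,0.2,0,-0.2,0,55],[4,-0.05,0.3,0,-0.3,0,55],[5.4,-0.1,0.4,0,-0.4,0,55],[6.3,-0.1,0.4,0,-0.4,0,55],[6.3,-0.1,0.4,0,-0.4,0,55],[6.3,-0.1,0.4,0,-0.4,0,55]]}'
python3 - <<'E'
from h import *
s,R=tool([.4993,.319,.125]); o=r.get_obs(); print(np.round(s,2),np.round(o["joints"],2)); print(R.round(3))
f=optics.grab_frame("top"); crop(f,160,185,125,60,6,"top3")
E
```

```text
clock: 12.22
tcp_pos: [0.4978, 0.3154, 0.2169]
orientation: [2.054, 2.374, -0.004]
contact_force: [0.6, -1.2, -0.5]
grip_width: 0.0552
gripper_force: 0.0
[0.15 0.08 3.68] [-1.01  0.39  0.44  1.82 -0.19  0.97 -0.35]
[[-0.144  0.99   0.001]
 [ 0.99   0.144 -0.004]
 [-0.004 -0.    -1.   ]]
```

View pics/top3.png

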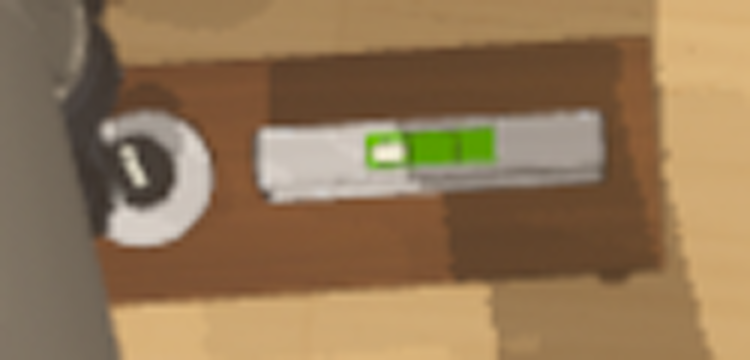

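```bash
python3 - <<'E'
from h import *
f=optics.grab_frame("top"); print(ray(f,(160+430/6,185+147/6),.131))
E
python3 -m creep '{"rows":[[0.1,0.05,0.6,0,0,0,55],[0.15,0.08,1.4,0,0,0,55],[0.15,0.08,2.2,0,0,0,55],[0.15,0.08,3,0,0,0,55],[0.15,0.08,3.5,0,0,0,55],[0.15,0.08,3.7,0,0,0,55],[0.15,0.08,3.7,0,0,0,55]]}'
python3 -m creep '{"rows":[[0,0,0.1,0,0,0,55],[0,0,0.2,0,0,0,55],[0,0,0.2,0,0,0,55]]}'
```

```text
[0.52153886 0.16454624 0.131     ]
clock: 13.2
tcp_pos: [0.4987, 0.3211, 0.1243]
orientation: [2.052, 2.376, -0.003]
contact_force: [0.8, 0.0, 0.4]
grip_width: 0.0552
gripper_force: 0.0
clock: 13.58
tcp_pos: [0.4986, 0.3213, 0.1195]
orientation: [2.051, 2.377, -0.003]
contact_force: [-0.3, -0.3, 1.4]
grip_width: 0.0553
gripper_force: 0.0
```

```bash
python3 -m creep '{"rows":[[-0.09,0,0.1,0,0,0,55],[-0.09,0,0.1,0,0,0,45],[-0.09,0,0.1,0,0,0,30],[-0.09,0,0.1,0,0,0,30],[-0.09,0,0.1,0,0,0,30],[-0.09,0,0.1,0,0,0,30]]}' 60
python3 -m creep '{"rows":[[0,0,0.1,0,0,0,30],[0,0,0.2,0,0,0,30],[0,0,0.3,0,0,0,30],[0,0,0.3,0,0,0,30]]}'
```

```text
clock: 14.32
tcp_pos: [0.4992, 0.3189, 0.1172]
orientation: [2.051, 2.376, -0.002]
contact_force: [0.7, -1.8, 4.0]
grip_width: 0.0345
gripper_force: 59.5
clock: 14.82
tcp_pos: [0.4998, 0.3202, 0.1106]
orientation: [2.051, 2.377, 0.001]
contact_force: [-1.5, 0.8, 10.1]
grip_width: 0.0344
gripper_force: 60.1
```

```bash
python3 -m creep '{"rows":[[0,0,0.05,0,0,0,30],[0,0,0.1,0,0,0,30],[0,0,0.1,0,0,0,30]]}'
python3 -m creep '{"rows":[[0,0,0.05,0,0,0,30],[0,0,0.1,0,0,0,30],[0,0,0.1,0,0,0,30]]}'
```

```text
clock: 15.2
tcp_pos: [0.5009, 0.3205, 0.1093]
orientation: [2.051, 2.377, 0.005]
contact_force: [-1.7, -0.3, 17.4]
grip_width: 0.034
gripper_force: 60.8
clock: 15.58
tcp_pos: [0.5026, 0.3209, 0.1088]
orientation: [2.05, 2.375, 0.01]
contact_force: [-1.5, -1.4, 28.8]
grip_width: 0.0345
gripper_force: 62.1
```

```bash
python3 -m creep '{"rows":[[0,0,0.02,0,0,-0.8,30],[0,0,0.04,0,0,-1.6,30],[0,0,0.06,0,0,-2.4,30],[0,0,0.08,0,0,-3.2,30],[0,0,0.1,0,0,-4,30],[0,0,0.11,0,0,-4.3,30],[0,0,0.11,0,0,-4.3,30],[0,0,0.11,0,0,-4.3,30]]}'
python3 -m creep '{"rows":[[0,0,0,0,0,0,30],[0,0,0,0,0,0,30],[0,0,0,0,0,0,30],[0,0,0,0,0,0,30],[0,0,0,0,0,0,30],[0,0,0,0,0,0,30],[0,0,0,0,0,0,30],[0,0,0,0,0,0,30],[0,0,0,0,0,0,30],[0,0,0,0,0,0,30]]}'
python3 - <<'E'
from h import *
o=r.get_obs();R=Ro.from_rotvec(o["orientation"]).as_matrix();print("yaw y",np.degrees(np.arctan2(R[1,1],R[0,1])),R[:,2].round(3),np.round(o["joints"],2),o["contact_force"],o["moment"])
f=optics.grab_frame("top"); a=cv2.resize(f["color"][200:220,210:254],(792,360),interpolation=cv2.INTER_CUBIC)
f2=optics.grab_frame("scene"); p=proj(f2,[.5215,.1645,.128]).astype(int); print(p)
cv2.imwrite("pics/bub1.png",a); crop(f2,p[0]-40,p[1]-35,80,70,8,"bubs1")
E
```

```text
clock: 16.58
tcp_pos: [0.5026, 0.3213, 0.106]
orientation: [1.254, 2.874, 0.009]
contact_force: [-1.2, -0.5, 25.9]
grip_width: 0.0343
gripper_force: 61.8
clock: 17.82
tcp_pos: [0.5026, 0.3213, 0.106]
orientation: [1.254, 2.874, 0.009]
contact_force: [-0.9, -1.1, 26.7]
grip_width: 0.0341
gripper_force: 61.8
yaw y 42.85456996975939 [ 0.008  0.003 -1.   ] [-0.84  0.52  0.22  1.88 -0.16  0.74  0.21] [-0.90933057 -1.1311143  26.73441722] [-0.80698782 -0.08179201  0.17407002]
[236 188]
```

View pics/bub1.png

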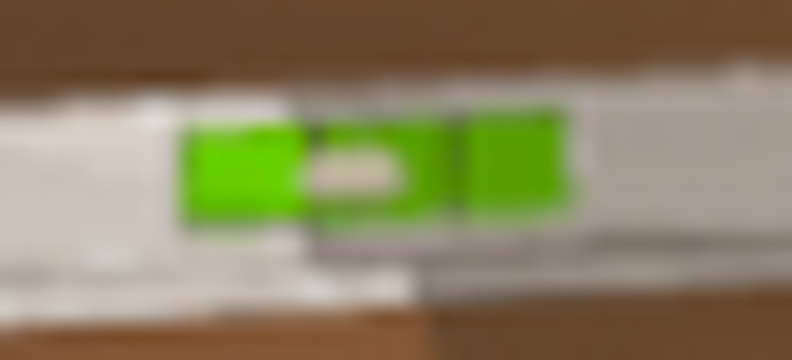

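The bubble, at (305–405), overlaps the left (wheel-side) line at 315. The lines are at 315 and 455, so it sits about 5 mm too far toward the wheel. I'll turn the wheel anticlockwise some more.

```bash
python3 -m creep '{"rows":[[0,0,0.02,0,0,-0.8,30],[0,0,0.03,0,0,-1.6,30],[0,0,0.05,0,0,-2.4,30],[0,0,0.07,0,0,-2.8,30],[0,0,0.07,0,0,-2.8,30],[0,0,0.07,0,0,-2.8,30],[0,0,0.07,0,0,-2.8,30],[0,0,0.07,0,0,-2.8,30],[0,0,0.07,0,0,-2.8,30],[0,0,0.07,0,0,-2.8,30]]}' >/dev/null
cat > b.py <<'E'
from h import *
o=r.get_obs();R=Ro.from_rotvec(o["orientation"]).as_matrix();print(o["clock"],"yaw y",np.degrees(np.arctan2(R[1,1],R[0,1])),R[:,2].round(3),o["tcp_pos"].round(4),np.round(o["contact_force"],1))
f=optics.grab_frame("top"); a=cv2.resize(f["color"][200:220,210:254],(792,360),interpolation=cv2.INTER_CUBIC)
import sys; cv2.imwrite(f"pics/bub{sys.argv[1]}.png",a)
h=cv2.cvtColor(a[150:195],cv2.COLOR_BGR2HSV)[...,1].mean(0); m=np.where(h[220:540]<140)[0]+220; print("bubble px",m.min(),m.max(),m.mean())
# settled reading expected near line mid
E
python3 b.py 2a
python3 -m creep '{"rows":[[0,0,0,0,0,0,30],[0,0,0,0,0,0,30],[0,0,0,0,0,0,30],[0,0,0,0,0,0,30],[0,0,0,0,0,0,30],[0,0,0,0,0,0,30],[0,0,0,0,0,0,30],[0,0,0,0,0,0,30],[0,0,0,0,0,0,30],[0,0,0,0,0,0,30]]}'
python3 b.py 2
```

```text
19.175 yaw y 65.27535150816719 [ 0.008  0.003 -1.   ] [0.5026 0.3216 0.1041] [-0.1 -0.9 25. ]
bubble px 311 420 365.5
clock: 20.48
tcp_pos: [0.5025, 0.3216, 0.1041]
orientation: [0.671, 3.062, 0.007]
contact_force: [0.5, -0.3, 24.9]
grip_width: 0.034
gripper_force: 61.6
20.475 yaw y 65.28132446476593 [ 0.008  0.003 -1.   ] [0.5025 0.3216 0.1041] [ 0.5 -0.3 24.9]
bubble px 311 420 365.5
```

View pics/bub2.png

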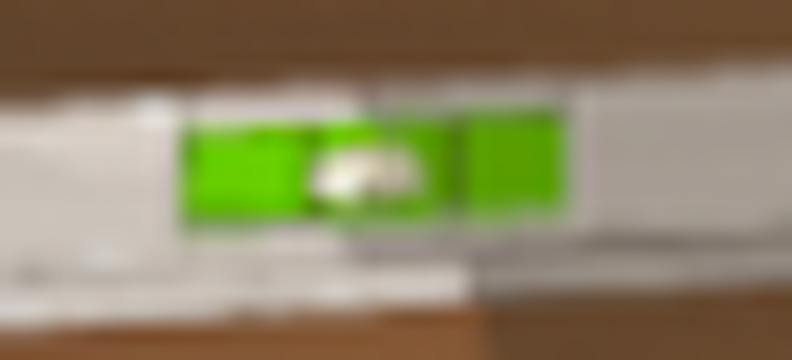

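```bash
python3 - <<'E'
from h import *
F=[optics.grab_frame("top") for _ in range(3)]
f=F[0]; a=np.mean([x["color"] for x in F],0)
np.set_printoptions(linewidth=200)
for ch,n in((1,"G"),(2,"R"),(0,"B")):
    print(n); print(a[205:214,218:244,ch].round().astype(int))
# project predicted window centre / lines / ends
u=np.array([-.148,.989,0]); c=np.array([.5215,.1645,.128])
print([proj(f,c+k*u).round(2) for k in(.034,.0125,0,-.0125,-.034)])
E
```

```text
G
[[166 154 138 153 159 159 159 163 169 168 168 156 128 138 139 139 144 151 153 153 152 151 144 141 160 158]
 [220 209 185 201 200 200 199 197 191 188 199 192 160 145 148 148 140 132 146 146 144 139 135 142 161 156]
 [208 198 166 190 192 190 188 190 174 157 197 193 184 159 158 157 142 126 157 157 157 157 157 158 159 155]
 [205 191 162 199 205 205 205 205 188 166 198 192 186 172 168 157 142 126 157 157 157 157 157 158 158 154]
 [200 187 173 201 205 205 205 205 188 172 221 230 207 183 176 157 142 127 157 157 157 157 157 158 159 156]
 [194 187 184 202 202 203 205 205 188 178 225 219 163 161 159 156 142 127 157 157 157 157 157 158 159 156]
 [195 186 171 182 182 186 191 191 174 135 163 171 148 147 150 157 145 132 158 157 157 157 157 160 161 155]
 [194 184 157 160 161 160 163 166 161 159 168 158 158 158 158 157 149 144 155 154 152 152 152 155 155 143]
 [193 189 180 186 186 186 189 193 192 192 183 156 147 147 148 145 138 138 139 135 129 131 131 128 121 115]]
R
[[174 165 152 168 174 174 174 177 182 182 183 170 143 149 147 147 151 156 155 155 154 153 147 149 168 167]
 [226 214 188 201 201 199
[... 1223 characters left out ...]
0  14   0   0   0   0   0  99 150 146]
 [191 169  49   0   0   0   0   0   0 118 190 206 180 157 143  73   0  16   0   0   0   0   0 100 151 148]
 [185 163  45   0   0   0   0   0   0 131 197 192 129 127 114  71   0  16   0   0   0   0   0  98 150 148]
 [186 164  53   0   0   0   0   0   0  20  59  81  56  50  31  28  50  53  45  45  56  71  71 115 152 146]
 [186 168 104  98  98  98 109 126 127 128 116  96 101 101 101 103 109 109 108 106 110 123 123 135 146 134]
 [184 177 156 162 162 162 171 184 183 183 173 147 138 138 138 135 129 129 128 125 120 122 122 120 111 105]]
[array([220.95, 210.48]), array([227.81, 210.  ]), array([231.79, 209.71]), array([235.78, 209.43]), array([242.62, 208.94])]
```

```bash
python3 -m creep '{"rows":[[0,0,0.01,0,0,-0.6,30],[0,0,0.03,0,0,-1.2,30],[0,0,0.03,0,0,-1.2,30],[0,0,0.03,0,0,-1.2,30],[0,0,0.03,0,0,-1.2,30],[0,0,0.03,0,0,-1.2,30],[0,0,0.03,0,0,-1.2,30],[0,0,0.03,0,0,-1.2,30],[0,0,0.03,0,0,-1.2,30],[0,0,0.03,0,0,-1.2,30]]}' >/dev/null
python3 -m creep '{"rows":[[0,0,0,0,0,0,30],[0,0,0,0,0,0,30],[0,0,0,0,0,0,30],[0,0,0,0,0,0,30],[0,0,0,0,0,0,30],[0,0,0,0,0,0,30],[0,0,0,0,0,0,30],[0,0,0,0,0,0,30],[0,0,0,0,0,0,30],[0,0,0,0,0,0,30]]}'
python3 - <<'E'
from h import *
np.set_printoptions(linewidth=220)
F=[optics.grab_frame("top") for _ in range(3)]
a=np.mean([x["color"] for x in F],0)
for ch in(1,0): print(a[207:211,218:244,ch].round().astype(int))
f=optics.grab_frame("scene"); p=proj(f,[.5215,.1645,.128]); print(p)
u=np.array([-.148,.989,0]); c=np.array([.5215,.1645,.128])
print([proj(f,c+k*u).round(2) for k in(.034,.0125,0,-.0125,-.034)])
x,y=p.astype(int)-[20,15]; crop(f,x,y,40,30,20,"bubs3"); print(x,y)
E
```

```text
clock: 23.18
tcp_pos: [0.5025, 0.3217, 0.1033]
orientation: [0.412, 3.107, 0.006]
contact_force: [-0.9, -0.0, 24.2]
grip_width: 0.0345
gripper_force: 61.6
[[207 201 180 192 192 194 193 188 170 162 201 191 189 194 184 150 132 141 157 157 157 157 150 143 156 154]
 [206 196 178 204 206 206 206 206 189 167 198 191 194 189 170 163 146 136 157 157 157 157 152 149 159 154]
 [202 189 163 199 206 206 206 206 189 163 214 236 232 208 178 168 138 126 157 157 157 157 157 159 160 156]
 [193 184 175 198 202 203 202 198 188 167 215 233 218 161 162 156 135 126 157 157 157 157 157 159 160 156]]
[[199 180  62  66  66  51   0   0   0   0   0   0   0   0   0   4  11   0   0   0   0   0   0  97 146 144]
 [197 177   0   0   0   0   0   0   0   0  83 143 149 141 114  85   0   3   0   0   0   0   0 101 150 146]
 [193 173  28   0   0   0   0   0   0  29 153 211 206 181 153 127   1  15   0   0   0   0   0 100 152 148]
 [185 163  31   0   0   0   0   0   0  41 148 203 189 126 121  97   5  17   0   0   0   0   0 101 151 148]]
[236.71428217 188.12138273]
[array([227.63, 186.44]), array([233.35, 187.5 ]), array([236.71, 188.12]), array([240.1 , 188.75]), array([245.97, 189.83])]
216 173
```

View pics/bubs3.png

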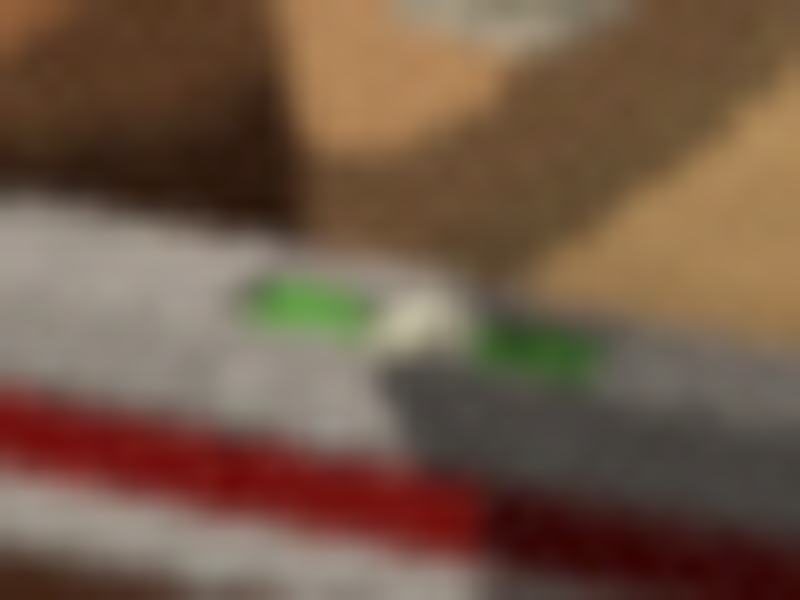

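In this crop the bubble (375–475) is centred: the green on each side is equal (250–375 and 475–600). The top camera agrees to within 1 mm. The press holds at 24 N against the 11 N needed, so I'm handing in.

```bash
python3 -c "
from bench import r
print(r.hand_in())"
```

```text
the job is handed in; nothing more can be done
None
```

I handed the job in at about 23 s: the level stands on the board's centre line, the wheel is held and pressed fully down at about 24 N, and the bubble is centred to within about 1 mm; no verdict came back.

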